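# Take the round polishing disc off its peg and stand it in the caddy

## Robot

A 6-joint arm with a two-finger parallel gripper is mounted at the origin on the work surface. World frame = base frame: x ahead of the robot, y to its left, z up, the work surface at z = 0. Lengths are in m, angles in rad, forces in N, time in s.
With the tool pointing down it reaches from about 0.325 to 0.75 m from the base axis. Payload 7.6 kg.
Tool frame: the origin (TCP) lies on the centre line of the jaws, within the pads' length; the fingertips stand 8 mm ahead of it and the grasp point (between the pads) lies 11 mm behind it (tip_extent is the z of the fingertips in the tool frame, in m); z points along the fingers, x is the direction in which the jaws open and shut, and the axes are right-handed (so a half turn about z gives the same grasp; the last joint's range is limited). The gripper opens to 85 mm and grips with 20 to 120 N. Pads are 22 mm wide; open, the fingers measure 114 mm over their backs; the gripper's body (76 mm by 85 mm) begins 54 mm behind the grasp point. The pads swing forward as they close: fully open they stand 13 mm farther back than shut.
Start: joints at [1.089, 0.052, 1.401, -0, 1.689, -0.07], TCP at [0.21, 0.481, 0.239] pointing down, gripper open.
Joint ranges: [-2.9, 2.9], [-0.91, 2.17], [0.12, 2.37], [-1.06, 4.2], [0.26, 2.73], [-2.93, 2.93]. Speed limits (rad/s): [2.57, 2.57, 3.01, 3.14, 3.14, 3.14].

## Interface

Orientations are given as a unit quaternion [x, y, z, w].
In Python, from rig import * gives the robot as it stands. The module is installed in compiled form; this text tells all that it offers.
- The arm moves only by the shell command python3 -m handwheel 'ROWS' [FORCE]. ROWS is JSON, a list of rows, each an object with "claw": the closure, from 0 (fully open) to 1 (shut); "slide": the shift along the tool's x, y, z in units of 30 mm (1.0 is 30 mm), a list of three; "turn": the turn about the tool's z in units of 8 degrees (1.0 is 8 degrees). In form: [{"claw": claw, "slide": [dx, dy, dz], "turn": turn}, ...]. A call has 1 to 12 rows; each row is the pose to reach, as a shift and turn from the pose commanded when the call began, along the tool's axes at that moment; what a row does not reach only later rows make up. A row lasts 1/8 s, in which the tool goes at most 62.5 mm and 10.7 degrees, less where a joint would pass 70% of its speed; a pose out of reach is approached as far as the arm can. A call with a gripper value outside its range is refused whole. The fingers move at their own pace and stop on an object; FORCE is the grip in N (left out, the last holds). Time passes only in rows, so rows that repeat a pose let the fingers close. It gives the time, the measured TCP pose, the force and the opening at its end, in the units of the state.
- state(): the state, without advancing time (a new reading comes with each control period).
- read_camera(name): name is "side" or "top"; returns the picture (420x560x3 uint8, red, green, blue); there is no depth.
- camera_model(name): a dict with "intrinsics" (3x3 intrinsics, pixels), "R" (3x3) and "t" (3): a world point X has camera coordinates R X + t. Camera axes: x right, y down, z forward; pixel columns grow to the right and rows downward; lengths in m; the calibration is good to about 2 mm. A picture is of the moment at which its call begins. camera_model takes no time and is no camera call.
- hand_in(): hands the job in, once; it reports no verdict.
The state is a dict: "t": time; "joint_pos": joint angles; "joint_vel": joint speeds; "tau": joint torques, N m; "tool_pos": TCP position; "ee_rot": TCP orientation; "wrist_force": force on the tool from outside, world axes, zero at the start; "ft_torque": the same for the moment, N m; "width": opening from 0.0 (shut) to 1.0 (fully open).
Only numpy, scipy, OpenCV 4.12 (cv2) and the standard library are available. Lean on these libraries where they do the work, as an engineer would, in place of code of your own. Each camera call takes 0.05 s, during which the arm holds its last target. There are 200 camera calls.

## Task

Take the hang pack with the round polishing disc off its rack peg: ease it along the peg and lift its hanging end up over the upturned tip as it slides off, feeling for the bend and never forcing it (stay under about 14 N on the rack). Then set it down gently, upright, in the narrow slot of the black caddy and let go; leave the other two packs hanging where they are.

Things in the scene. Friction and masses are not known exactly. Their poses are not given: they have to be found in the camera images.
- rack: Dark steel counter rack, fixed: base plate 130 x 350 x 12 mm, two posts, a cross bar (along y, z 134 to 156 mm, front face at x = +2 mm). Origin on the table under the bar's front; local -x is the front, y along the bar, z up. Three level steel pegs 5 mm thick stick out along local -x at y = -105, 0 and +105 mm, axis 150 mm above the table; any pack may hang on any peg.
- peg_bend (a point): Where the middle peg bends: rack frame x = -60, y = 0, z = 150 mm, axes as the rack's (-x outwards); the other two pegs bend likewise 105 mm to either side (y). From the bend the last 52 mm rises straight, in the local x-z plane, at an angle that use left different on each peg: 8 to 52 degrees above level. The angle is not measured: feel it (or look). Pegs do not give.
- disc_pack: The pack to take, loose, 80 to 170 g: a dull red disc 90 mm across, 10 mm thick (14 at the hub), upright under a white hanger, 142 mm high in all. Origin: its lowest point; z up, y its width, x its thickness, lying along the peg.
- disc_hole (a point): Centre of the disc pack's closed hang hole, 105 mm above the pack's origin; axes as the pack's. The hole is 18 mm wide (y) and 14 mm high (98 to 112 mm above the origin); its upper lip rests on the peg at the start. Lips are round, 4 mm thick. The solid grip head above it is 16 (x) x 28 (y) x 26 (z) mm, centre 24 mm above this point; fingers fit on its two y sides.
- square_pack: Bystander: a dull red square pad 76 wide x 84 high x 12 mm thick under the same hanger (grip head and hole at the same heights), hanging on another peg.
- stick_pack: Bystander: a dull red narrow stick 30 wide x 84 high x 14 mm thick under the same hanger, hanging on another peg.
- caddy: Fixed black plastic open box 104 (x) x 122 (y) x 70 mm high, walls 4 mm, floor 5 mm. A wall across it splits it into a narrow slot on its -x side (inside 26 mm in x, 114 mm in y) and a wide pocket on its +x side that holds a piece of marble. Origin: centre of its underside.
- slot (a point): Centre of the narrow slot's floor (5 mm above the table, 65 mm below the rim); y runs along the slot (114 mm), x across it (26 mm), z up.
There are look-alikes about, which are no part of the job. Leave any blue look-alike of the caddy alone.

How it is judged:
On the way:
1. the disc pack has been drawn off its peg, past the upturned tip, clear of the rack's front (x of disc_pack in the frame of rack below -0.125 m), for 0.1 s.
At the end, for the whole second after the job is handed in: The disc pack stands released and at rest in the caddy's narrow slot: its lowest point within 12 mm of the slot's floor and 13 mm (across) and 22 mm (along) of its centre, upright within 0.3 rad; the other two packs hang within 30 mm of where they were (x of disc_pack in the frame of slot between -0.013 and 0.013 m and y of disc_pack in the frame of slot between -0.022 and 0.022 m and z of disc_pack in the frame of slot between -0.004 and 0.012 m and angle between disc_pack's own z axis and vertical below 0.3 rad and linear speed of disc_pack below 0.03 m/s and distance of each of square_pack, stick_pack from where it was at the start of the episode below 0.03 m); the robot touches nothing.
It fails at once if more than 14 N on the rack or its pegs (contact force between rack and anything else above 14 N).
It fails at once if the disc pack is dropped or pressed into the caddy (over 35 N) (contact force between disc_pack and caddy above 35 N).
It fails at once if another pack is knocked off or dragged along its peg (30 mm) (distance of any of square_pack, stick_pack from where it was at the start of the episode above 0.03 m).
It also fails if it takes over 72 s, if anything falls off the work surface, if the arm or the gripper's body presses on something with over 40 N, if the wrist force passes 120 N, or if a joint passes its speed limit or range.

## Working session

There is one attempt and no reset: what is moved stays moved. The work goes in short steps, Python scripts to look and compute and a shell command to move; the robot and the scene stay as the last step left them, time stands still between calls to the robot, and variables do not carry over. Pictures are saved under pics/ and viewed, about 8 in all and at most 12, crops included, and the job is handed in when it is done.

```bash
mkdir -p pics; python3 - <<'E'
from rig import *
import cv2, numpy as np
np.set_printoptions(precision=4,suppress=True)
for n in("side","top"):
    cv2.imwrite(f"pics/{n}0.png",cv2.resize(read_camera(n)[:,:,::-1],(800,600),interpolation=cv2.INTER_CUBIC))
    m=camera_model(n);R=np.array(m["R"]);print(n,m["intrinsics"],R,m["t"],-R.T@np.array(m["t"]))
print(state())
E
```

```text
side [[459.1399   0.     275.0236]
 [  0.     459.1399 211.0984]
 [  0.       0.       1.    ]] [[ 0.6938 -0.7202  0.0048]
 [-0.5342 -0.5191 -0.6672]
 [ 0.483   0.4603 -0.7449]] [-0.3568  0.273   1.2167] [-0.1943 -0.6753  1.0901]
top [[382.4641   0.     276.1868]
 [  0.     382.4641 212.4007]
 [  0.       0.       1.    ]] [[-0.0169 -0.9998 -0.0071]
 [-0.9849  0.0179 -0.1722]
 [ 0.1723  0.0041 -0.985 ]] [-0.0454  0.4535  0.9813] [ 0.2768 -0.0576  1.0444]
{'t': 0.1, 'joint_pos': array([ 1.0887,  0.0528,  1.4016, -0.    ,  1.6886, -0.0703]), 'joint_vel': array([-0.0023, -0.002 , -0.0005, -0.0004,  0.0002,  0.0008]), 'tau': array([  0.001 , -38.2582, -36.0985,  -0.0001,   0.0048,  -0.    ]), 'tool_pos': array([0.21  , 0.4809, 0.2386]), 'ee_rot': array([ 0.8367,  0.5476, -0.0006,  0.0004]), 'wrist_force': array([-0.1966,  0.2146,  0.2805]), 'ft_torque': array([-0.0133,  0.0238,  0.0292]), 'width': 1.0024055185859673}
```

View pics/side0.png

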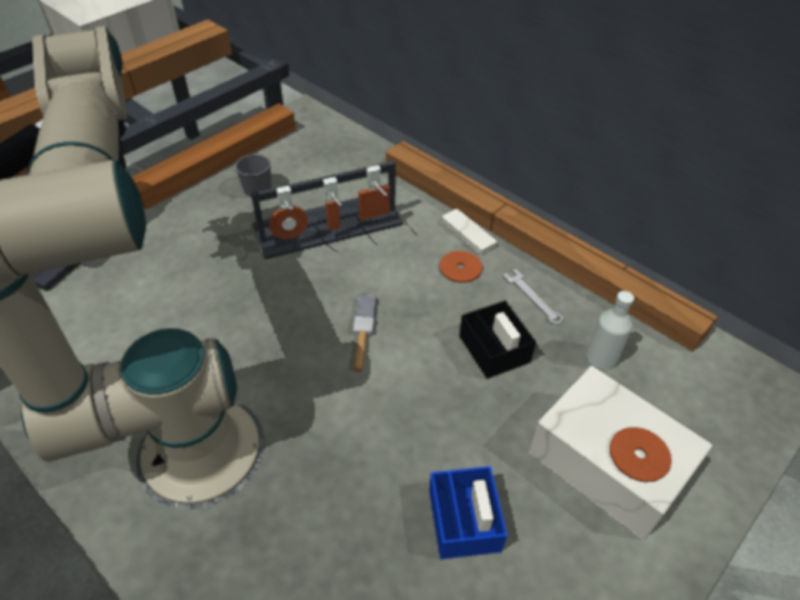

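View pics/top0.png

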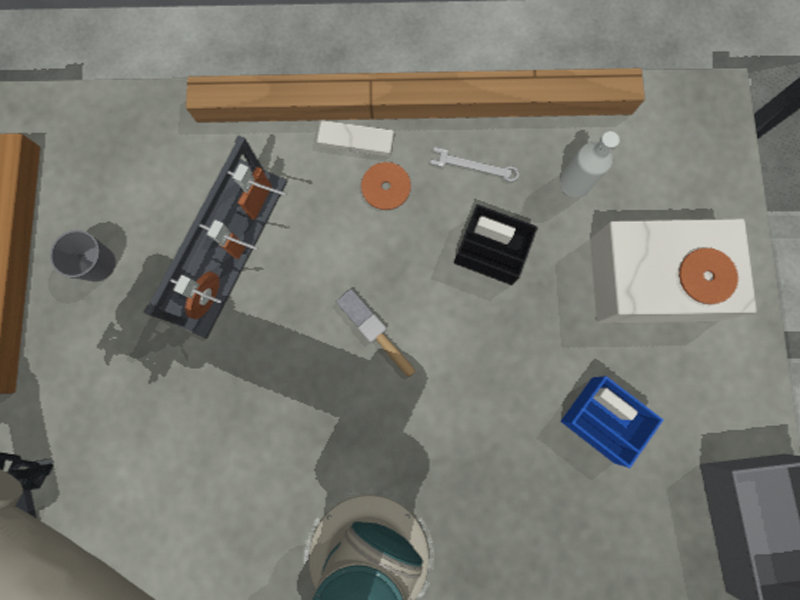

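The disc pack hangs on the peg nearest the robot: side view head at (284,190), top view head at (182,286). The black caddy is at (497,243) in the top view. Next I'll enlarge the rack and the caddy.

```bash
python3 - <<'E'
from rig import *
import cv2, numpy as np
a=read_camera("top")[:,:,::-1];b=read_camera("side")[:,:,::-1]
def cr(i,x,y,w,h,k): return cv2.resize(i[y:y+h,x:x+w],(w*k,h*k),interpolation=cv2.INTER_CUBIC)
cv2.imwrite("pics/toprack.png",np.hstack([cr(a,100,92,120,150,4),cr(a,310,135,75,75,4).copy() if 0 else cv2.copyMakeBorder(cr(a,310,135,75,75,4),0,300,0,0,cv2.BORDER_CONSTANT)]))
cv2.imwrite("pics/siderack.png",cr(b,172,112,125,70,6))
E
```

```text
(no output)
```

View pics/toprack.png

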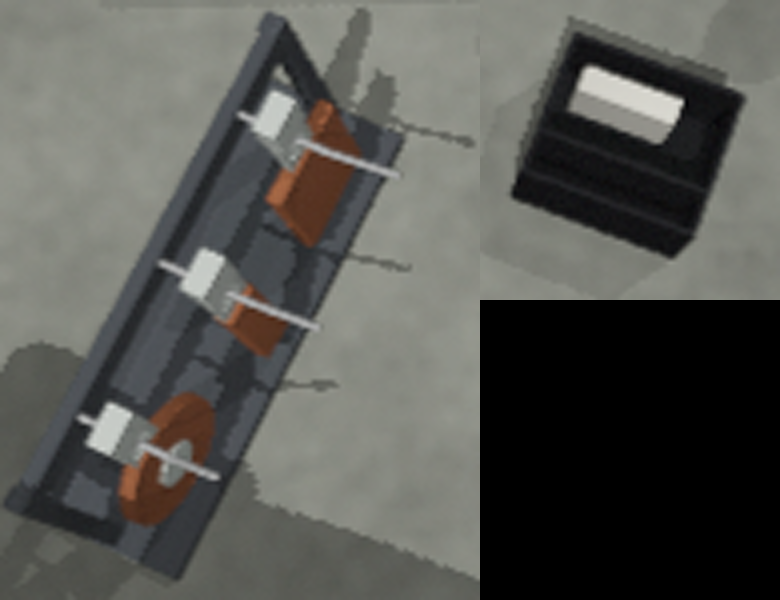

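View pics/siderack.png

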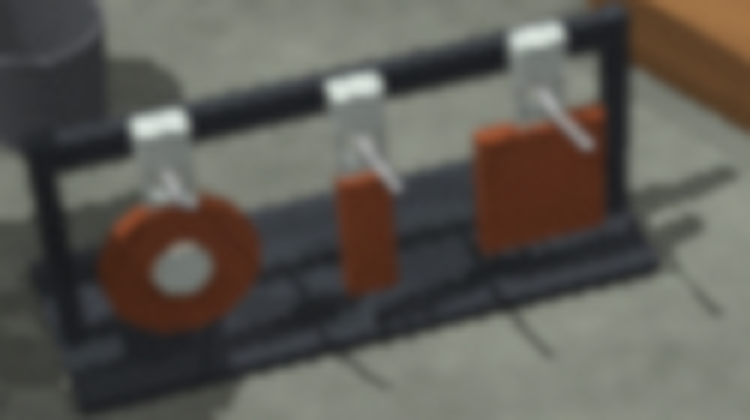

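Top crop: roots of the pegs at (80,418), (162,264), (240,115), and tips at (216,477), (318,327), (397,176). Disc head top is near (112,427). Side crop: tips at (195,207), (400,190), (592,150), and the disc head top near (160,124). I'll brighten the caddy to read it, and fit the rack.

```bash
cat > h.py <<'E'
from rig import *
import cv2, numpy as np
from scipy.optimize import least_squares
np.set_printoptions(precision=4,suppress=True)
M={n:camera_model(n) for n in("top","side")}
def proj(n,X):
    m=M[n];c=np.array(m["R"])@np.asarray(X,float)+np.array(m["t"]);p=np.array(m["intrinsics"])@c;return p[:2]/p[2]
def cr(i,x,y,w,h,k): return cv2.resize(i[y:y+h,x:x+w],(w*k,h*k),interpolation=cv2.INTER_CUBIC)
def T(x,y,a,p):
    c,s=np.cos(a),np.sin(a);return np.array([x+c*p[0]-s*p[1],y+s*p[0]+c*p[1],p[2]])
E
python3 - <<'E'
from h import *
tp=lambda u,v:np.array([100+u/4,92+v/4]); sp=lambda u,v:np.array([172+u/6,112+v/6])
Y=None
def tip(i,th,ys): return [-.06-.052*np.cos(th),ys[i],.15+.052*np.sin(th)]
def res(q,ys):
    x,y,a=q[:3];r=[]
    for i,p in enumerate([(80,418),(162,264),(240,115)]): r.append(proj("top",T(x,y,a,[.002,ys[i],.15]))-tp(*p))
    for i,p in enumerate([(216,477),(318,327),(397,176)]): r.append(proj("top",T(x,y,a,tip(i,q[3+i],ys)))-tp(*p))
    for i,p in enumerate([(195,207),(400,190),(592,150)]): r.append(proj("side",T(x,y,a,tip(i,q[3+i],ys)))-sp(*p))
    return np.concatenate(r)
for ys in([-.105,0,.105],[.105,0,-.105]):
    for a0 in(0,1.57,3.14,-1.57):
        s=least_squares(res,[.4,.3,a0,.4,.4,.4],args=(ys,))
        if s.cost<60: print(ys[0],s.x,np.degrees(s.x[2:]),s.cost,s.fun)
# head top
s=least_squares(lambda X:np.r_[proj("top",X)-tp(112,427),proj("side",X)-sp(160,124)],[.3,.3,.18]);print("head top",s.x,s.fun)
a=read_camera("top")[:,:,::-1];b=read_camera("side")[:,:,::-1]
g=lambda i:(255*(i/255.)**.45).astype(np.uint8)
cv2.imwrite("pics/cad.png",np.hstack([g(cr(a,312,135,68,68,5)),g(cr(b,315,205,68,68,5))]))
E
```

```text
0.105 [0.5738 0.2734 1.1386 0.6459 0.3077 0.2409] [65.2363 37.0097 17.6277 13.8015] 1.2957989318762875 [ 0.362  -0.241  -0.0747 -0.248  -0.1976 -0.1879  0.6305 -0.1914  0.2136
  0.0088  0.2849 -0.0175 -0.4169 -0.4692 -0.6136 -0.0625 -0.9598 -0.0644]
0.105 [0.5738 0.2734 1.1386 0.6459 0.3077 0.2409] [65.2363 37.0097 17.6277 13.8015] 1.2957989318763448 [ 0.362  -0.241  -0.0747 -0.248  -0.1976 -0.1879  0.6305 -0.1914  0.2136
  0.0088  0.2849 -0.0175 -0.4169 -0.4692 -0.6136 -0.0625 -0.9598 -0.0644]
0.105 [0.5738 0.2734 1.1386 0.6459 0.3077 0.2409] [65.2363 37.0097 17.6277 13.8015] 1.2957989318768892 [ 0.362  -0.241  -0.0747 -0.248  -0.1976 -0.1879  0.6305 -0.1914  0.2136
  0.0088  0.2849 -0.0175 -0.4169 -0.4692 -0.6136 -0.0625 -0.9598 -0.0644]
head top [0.4665 0.2884 0.18  ] [ 0.0599 -0.0783 -0.1346  0.0082]
```

View pics/cad.png

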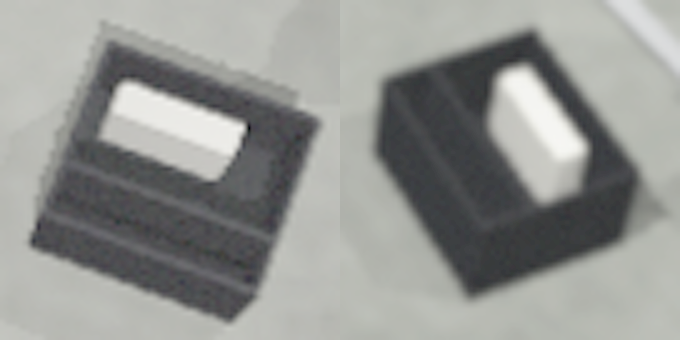

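```bash
python3 - <<'E'
from h import *
tp=lambda u,v:np.array([312+u/5,135+v/5]); sp=lambda u,v:np.array([315+(u-340)/5,205+v/5])
hx,hy=.052,.061
O=[("top",hx,hy,.07,108,42),("top",hx,-hy,.07,320,122),("top",-hx,hy,.07,42,210),("top",-hx,-hy,.07,255,294),("top",-hx,hy,0,32,243),("top",-hx,-hy,0,232,320),
("side",-hx,hy,.07,385,83),("side",hx,hy,.07,533,30),("side",hx,-hy,.07,635,175),("side",-hx,hy,0,380,155),("side",-hx,-hy,0,470,297),("side",hx,-hy,0,622,243)]
f=lambda q:np.concatenate([proj(n,T(*q,[x,y,z]))-(tp if n=="top" else sp)(u,v) for n,x,y,z,u,v in O])
s=least_squares(f,[.5,-.1,-.4]);print(s.x,np.degrees(s.x[2]),s.cost);print(s.fun.reshape(-1,2))
print("slot",T(*s.x,[-.035,0,.005]))
h=T(.5738,.2734,1.1386,[-.0305,.105,.17]);print("head",h)
r=Rotation=__import__("scipy.spatial.transform",fromlist=["Rotation"]).Rotation.from_quat(state()["ee_rot"]).as_matrix();print(r)
d=np.array([h[0],h[1],.21])-state()["tool_pos"];print("d tool/30mm",r.T@d/.03)
print("tool x angle",np.degrees(np.arctan2(r[1,0],r[0,0])),"peg y ang",np.degrees(1.1386)+90)
E
```

```text
[ 0.5631 -0.2471 -0.3986] -22.83724659888096 10.021969808216411
[[ 0.4244 -1.2259]
 [ 1.2953 -0.9634]
 [-0.1827  0.2489]
 [ 1.0792  0.2819]
 [-0.8336  0.2012]
 [ 0.1665  0.5972]
 [-1.1209 -1.2851]
 [ 0.2496 -0.9803]
 [ 1.3827 -0.4785]
 [-2.0162 -0.6944]
 [-0.7333  1.2885]
 [-0.0041  0.6915]]
slot [ 0.5308 -0.2335  0.005 ]
head [0.4657 0.2897 0.17  ]
[[ 0.4002  0.9164 -0.0002]
 [ 0.9164 -0.4002 -0.0004]
 [-0.0005 -0.     -1.    ]]
d tool/30mm [-2.4356 10.361   0.9686]
tool x angle 66.40901753080378 peg y ang 155.23697455359553
```

The rack fit is good: yaw 65.2°, disc peg rising about 37°. The slot centre is near (0.531, -0.234). Moving above the head with the jaws turned across the pack.

```bash
python3 -m handwheel '[{"claw":0.3,"slide":[-0.3,1.2,0],"turn":1.2},{"claw":0.3,"slide":[-0.6,2.5,0],"turn":2.5},{"claw":0.3,"slide":[-0.9,3.8,0],"turn":3.8},{"claw":0.3,"slide":[-1.2,5.1,0],"turn":5.1},{"claw":0.3,"slide":[-1.5,6.4,0],"turn":6.4},{"claw":0.3,"slide":[-1.8,7.7,0],"turn":7.7},{"claw":0.3,"slide":[-2.1,9,0],"turn":9},{"claw":0.3,"slide":[-2.3,9.8,0],"turn":10.3},{"claw":0.3,"slide":[-2.44,10.36,0],"turn":11.4},{"claw":0.3,"slide":[-2.44,10.36,0.4],"turn":11.4},{"claw":0.3,"slide":[-2.44,10.36,0.4],"turn":11.4}]' 20
python3 - <<'E'
from h import *
s=state();print(s["t"],s["tool_pos"],s["joint_pos"],s["width"],s["wrist_force"])
a=read_camera("top")[:,:,::-1];b=read_camera("side")[:,:,::-1]
cv2.imwrite("pics/app.png",np.hstack([cr(a,100,110,100,140,4),cr(b,170,80,100,140,4)]))
E
```

```text
t: 1.68
tool_pos: [0.4646, 0.2898, 0.2255]
ee_rot: [0.977, -0.213, -0.001, 0.001]
wrist_force: [-0.8, 0.5, 0.4]
width: 0.698
1.675 [0.4646 0.2898 0.2255] [0.49   0.1225 1.3535 0.0003 1.6686 0.9195] 0.6976587166903676 [-0.753   0.5094  0.3655]
```

View pics/app.png

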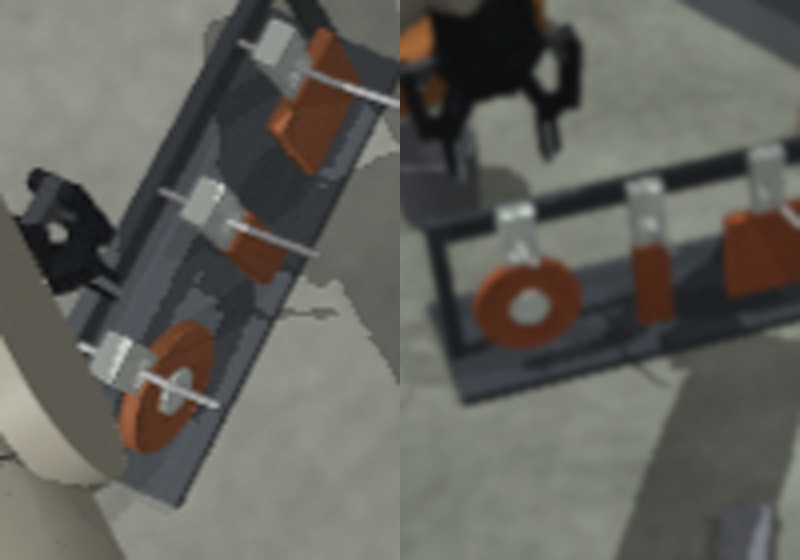

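```bash
python3 - <<'E'
from h import *
from scipy.spatial.transform import Rotation as Ro
s=state();r=Ro.from_quat(s["ee_rot"]).as_matrix();p=s["tool_pos"]
for sg in(-1,1):
    q=p+r@[sg*.033,0,.004];print((proj("top",q)-[100,110])*4,(proj("side",q)-[170,80])*4+[400,0])
h=np.array([.4657,.2897,.1825]);print((proj("top",h)-[100,110])*4,(proj("side",h)-[170,80])*4+[400,0])
print(np.degrees(np.arctan2(r[1,0],r[0,0])), r.T@([.4657,.2897,.161]-p)/.03)
E
```

```text
[ 50.6644 395.2711] [462.3282 175.7168]
[106.3542 287.9872] [546.0806 156.7391]
[108.2639 355.1412] [511.9273 207.9123]
-24.629734091976477 [0.0306 0.0021 2.1976]
```

```bash
python3 -m handwheel '[{"claw":0.3,"slide":[0.03,0,1],"turn":0},{"claw":0.3,"slide":[0.03,0,1.7],"turn":0},{"claw":0.3,"slide":[0.03,0,2.1],"turn":0},{"claw":0.3,"slide":[0.03,0,2.1],"turn":0}]'
python3 -m handwheel '[{"claw":0.6,"slide":[0,0,0],"turn":0},{"claw":0.75,"slide":[0,0,0],"turn":0},{"claw":0.9,"slide":[0,0,0],"turn":0},{"claw":0.9,"slide":[0,0,0],"turn":0},{"claw":0.9,"slide":[0,0,0],"turn":0},{"claw":0.9,"slide":[0,0,0],"turn":0}]' 20
```

```text
t: 2.28
tool_pos: [0.466, 0.2894, 0.1639]
ee_rot: [0.977, -0.214, -0.0, 0.0]
wrist_force: [-0.3, -0.1, 0.8]
width: 0.701
t: 3.02
tool_pos: [0.4669, 0.2895, 0.1652]
ee_rot: [0.977, -0.215, 0.001, -0.001]
wrist_force: [-0.1, -0.1, 4.4]
width: 0.318
```

```bash
for i in 1; do python3 -m handwheel '[{"claw":0.9,"slide":[0,0,-0.07],"turn":0},{"claw":0.9,"slide":[0,0,-0.07],"turn":0}]' 30; done
python3 -m handwheel '[{"claw":0.9,"slide":[0,0,-0.07],"turn":0},{"claw":0.9,"slide":[0,0,-0.07],"turn":0}]' 30
```

```text
t: 3.28
tool_pos: [0.4662, 0.2891, 0.1658]
ee_rot: [0.977, -0.215, -0.001, 0.0]
wrist_force: [0.4, -0.2, -0.7]
width: 0.326
t: 3.52
tool_pos: [0.4664, 0.2892, 0.1684]
ee_rot: [0.977, -0.215, -0.0, 0.0]
wrist_force: [-0.4, 0.2, -1.1]
width: 0.318
```

```bash
python3 -m handwheel '[{"claw":0.9,"slide":[0,0.2,-0.04],"turn":0},{"claw":0.9,"slide":[0,0.4,-0.04],"turn":0},{"claw":0.9,"slide":[0,0.6,-0.04],"turn":0},{"claw":0.9,"slide":[0,0.75,-0.04],"turn":0},{"claw":0.9,"slide":[0,0.75,-0.04],"turn":0}]'
python3 -m handwheel '[{"claw":0.9,"slide":[0,0.1,0],"turn":0},{"claw":0.9,"slide":[0,0.1,0],"turn":0}]'
python3 -m handwheel '[{"claw":0.9,"slide":[0,0.1,0],"turn":0},{"claw":0.9,"slide":[0,0.1,0],"turn":0}]'
```

```text
t: 4.15
tool_pos: [0.457, 0.2686, 0.1698]
ee_rot: [0.977, -0.215, 0.0, -0.0]
wrist_force: [0.5, 0.5, -1.3]
width: 0.32
t: 4.4
tool_pos: [0.4557, 0.2661, 0.1697]
ee_rot: [0.977, -0.215, 0.0, -0.0]
wrist_force: [0.3, 0.3, -0.8]
width: 0.323
t: 4.65
tool_pos: [0.4545, 0.2633, 0.1697]
ee_rot: [0.977, -0.215, 0.0, -0.0]
wrist_force: [0.5, -0.2, -1.4]
width: 0.32
```

```bash
for i in 1; do python3 -m handwheel '[{"claw":0.9,"slide":[0,0.1,-0.04],"turn":0},{"claw":0.9,"slide":[0,0.1,-0.04],"turn":0}]'; done
python3 -m handwheel '[{"claw":0.9,"slide":[0,0.1,-0.075],"turn":0},{"claw":0.9,"slide":[0,0.1,-0.075],"turn":0}]'
python3 -m handwheel '[{"claw":0.9,"slide":[0,0.1,-0.075],"turn":0},{"claw":0.9,"slide":[0,0.1,-0.075],"turn":0}]'
python3 - <<'E'
from h import *
a=read_camera("top")[:,:,::-1];b=read_camera("side")[:,:,::-1]
cv2.imwrite("pics/bend.png",np.hstack([cr(a,110,160,60,80,6),cr(b,180,110,60,80,6)]))
E
```

```text
t: 4.9
tool_pos: [0.4534, 0.2606, 0.1713]
ee_rot: [0.977, -0.215, 0.0, -0.0]
wrist_force: [0.4, 0.6, 1.0]
width: 0.321
t: 5.15
tool_pos: [0.4521, 0.2578, 0.1736]
ee_rot: [0.977, -0.215, 0.0, -0.0]
wrist_force: [0.8, -1.0, 0.9]
width: 0.321
t: 5.4
tool_pos: [0.4508, 0.255, 0.1758]
ee_rot: [0.977, -0.215, 0.0, -0.0]
wrist_force: [0.8, -0.5, 0.2]
width: 0.324
```

View pics/bend.png

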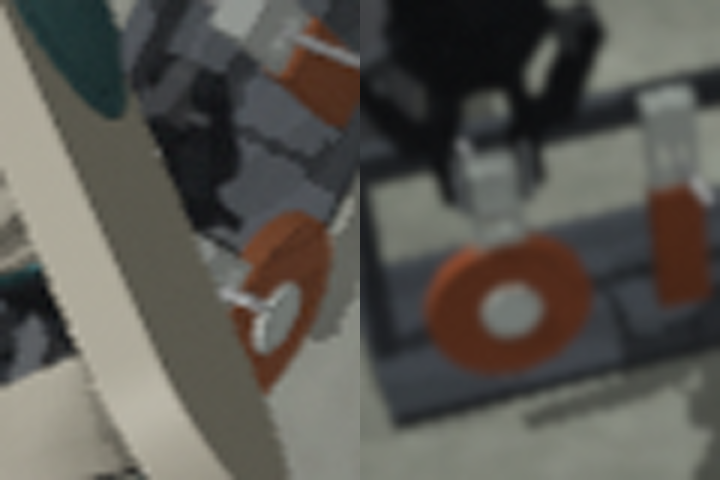

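The pack hangs straight in the jaws (side crop: head at (490,175), disc at (510,310)), and the upper lip touches the bend lightly with about 2 N. I'll lift a little and follow the slope.

```bash
python3 -m handwheel '[{"claw":0.9,"slide":[0,0,-0.06],"turn":0},{"claw":0.9,"slide":[0,0,-0.06],"turn":0}]'
python3 -m handwheel '[{"claw":0.9,"slide":[0,0.1,-0.075],"turn":0},{"claw":0.9,"slide":[0,0.1,-0.075],"turn":0}]'
python3 -m handwheel '[{"claw":0.9,"slide":[0,0.1,-0.075],"turn":0},{"claw":0.9,"slide":[0,0.1,-0.075],"turn":0}]'
python3 -m handwheel '[{"claw":0.9,"slide":[0,0.1,-0.075],"turn":0},{"claw":0.9,"slide":[0,0.1,-0.075],"turn":0}]'
```

```text
t: 5.75
tool_pos: [0.4506, 0.2552, 0.177]
ee_rot: [0.977, -0.215, -0.0, 0.0]
wrist_force: [0.0, -0.0, -2.4]
width: 0.317
t: 6.0
tool_pos: [0.4495, 0.2524, 0.1796]
ee_rot: [0.977, -0.215, 0.0, -0.0]
wrist_force: [0.1, -0.2, -1.4]
width: 0.317
t: 6.25
tool_pos: [0.4483, 0.2497, 0.182]
ee_rot: [0.977, -0.215, 0.0, -0.0]
wrist_force: [0.7, -0.5, -0.4]
width: 0.323
t: 6.5
tool_pos: [0.447, 0.247, 0.1842]
ee_rot: [0.977, -0.215, 0.0, -0.0]
wrist_force: [0.5, -0.4, -0.4]
width: 0.321
```

```bash
python3 -m handwheel '[{"claw":0.9,"slide":[0,0.1,-0.1],"turn":0},{"claw":0.9,"slide":[0,0.1,-0.1],"turn":0}]'
python3 -m handwheel '[{"claw":0.9,"slide":[0,0.1,-0.08],"turn":0},{"claw":0.9,"slide":[0,0.1,-0.08],"turn":0}]'
python3 -m handwheel '[{"claw":0.9,"slide":[0,0.1,-0.08],"turn":0},{"claw":0.9,"slide":[0,0.1,-0.08],"turn":0}]'
python3 -m handwheel '[{"claw":0.9,"slide":[0,0.1,-0.08],"turn":0},{"claw":0.9,"slide":[0,0.1,-0.08],"turn":0}]'
```

```text
t: 6.75
tool_pos: [0.4458, 0.2443, 0.1873]
ee_rot: [0.977, -0.215, 0.0, -0.0]
wrist_force: [-0.7, -0.1, -0.9]
width: 0.324
t: 7.0
tool_pos: [0.4445, 0.2415, 0.1896]
ee_rot: [0.977, -0.215, 0.0, -0.0]
wrist_force: [-0.1, -0.6, -0.6]
width: 0.324
t: 7.25
tool_pos: [0.4432, 0.2388, 0.192]
ee_rot: [0.977, -0.215, 0.0, -0.0]
wrist_force: [-0.2, 0.6, -1.8]
width: 0.32
t: 7.5
tool_pos: [0.442, 0.2361, 0.1945]
ee_rot: [0.977, -0.215, 0.0, -0.0]
wrist_force: [0.5, 0.0, -1.9]
width: 0.321
```

```bash
python3 -m handwheel '[{"claw":0.9,"slide":[0,0.1,-0.07],"turn":0},{"claw":0.9,"slide":[0,0.1,-0.07],"turn":0}]'
python3 -m handwheel '[{"claw":0.9,"slide":[0,0.1,-0.075],"turn":0},{"claw":0.9,"slide":[0,0.1,-0.075],"turn":0}]'
python3 -m handwheel '[{"claw":0.9,"slide":[0,0.1,-0.075],"turn":0},{"claw":0.9,"slide":[0,0.1,-0.075],"turn":0}]'
python3 -m handwheel '[{"claw":0.9,"slide":[0,0.1,-0.075],"turn":0},{"claw":0.9,"slide":[0,0.1,-0.075],"turn":0}]'
python3 -m handwheel '[{"claw":0.9,"slide":[0,0.1,-0.075],"turn":0},{"claw":0.9,"slide":[0,0.1,-0.075],"turn":0}]'
```

```text
t: 7.75
tool_pos: [0.4407, 0.2333, 0.1965]
ee_rot: [0.977, -0.215, 0.0, -0.0]
wrist_force: [-0.4, -0.1, -0.6]
width: 0.325
t: 8.0
tool_pos: [0.4394, 0.2306, 0.1988]
ee_rot: [0.977, -0.215, 0.0, -0.0]
wrist_force: [-0.3, 0.5, -1.1]
width: 0.319
t: 8.25
tool_pos: [0.4382, 0.2279, 0.201]
ee_rot: [0.977, -0.215, 0.0, -0.0]
wrist_force: [0.6, -0.5, -0.4]
width: 0.322
t: 8.5
tool_pos: [0.4369, 0.2252, 0.2033]
ee_rot: [0.977, -0.215, 0.0, -0.0]
wrist_force: [-0.0, 0.7, -1.5]
width: 0.322
t: 8.75
tool_pos: [0.4357, 0.2224, 0.2055]
ee_rot: [0.977, -0.215, 0.0, -0.0]
wrist_force: [0.4, -0.0, -1.5]
width: 0.322
```

```bash
python3 -m handwheel '[{"claw":0.9,"slide":[0,0.1,-0.04],"turn":0},{"claw":0.9,"slide":[0,0.2,-0.04],"turn":0},{"claw":0.9,"slide":[0,0.2,-0.04],"turn":0}]'
python3 -m handwheel '[{"claw":0.9,"slide":[0,0.2,0],"turn":0},{"claw":0.9,"slide":[0,0.4,0],"turn":0},{"claw":0.9,"slide":[0,0.4,0],"turn":0}]'
python3 -m handwheel '[{"claw":0.9,"slide":[0,0.3,0],"turn":0},{"claw":0.9,"slide":[0,0.7,0],"turn":0},{"claw":0.9,"slide":[0,1,0],"turn":0},{"claw":0.9,"slide":[0,1,0],"turn":0}]'
python3 - <<'E'
from h import *
from scipy.spatial.transform import Rotation as Ro
s=state();r=Ro.from_quat(s["ee_rot"]).as_matrix();p=s["tool_pos"]
print(p, "rack x",[np.cos(1.1386),np.sin(1.1386)]@(p[:2]-[.5738,.2734]))
print(r.T@([.5308,-.2335,p[2]]-p)/.03,"ang",np.degrees(np.arctan2(r[1,0],r[0,0])))
a=read_camera("top")[:,:,::-1];b=read_camera("side")[:,:,::-1]
cv2.imwrite("pics/off.png",np.hstack([cr(a,110,120,100,120,4),cr(b,170,90,100,120,4)]))
E
```

```text
t: 9.12
tool_pos: [0.4331, 0.2169, 0.2065]
ee_rot: [0.977, -0.215, 0.0, -0.0]
wrist_force: [0.1, -0.5, -2.1]
width: 0.32
t: 9.5
tool_pos: [0.428, 0.2058, 0.2065]
ee_rot: [0.977, -0.215, 0.0, -0.0]
wrist_force: [-0.0, -0.1, -0.5]
width: 0.321
t: 10.0
tool_pos: [0.4154, 0.1784, 0.2066]
ee_rot: [0.977, -0.215, 0.0, -0.0]
wrist_force: [0.2, -0.0, -1.2]
width: 0.32
[0.4154 0.1784 0.2066] rack x -0.15263764300960003
[ 9.2608 10.8418 -0.0017] ang -24.847191831232823
```

View pics/off.png

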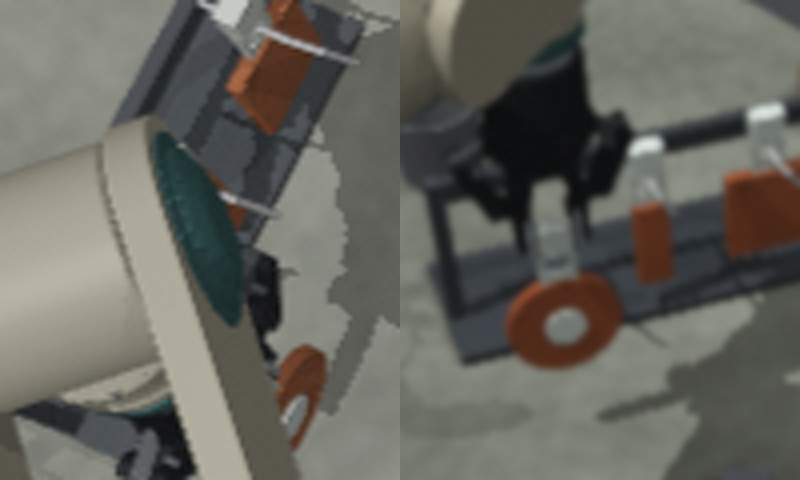

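The pack is off its peg, at about -0.153 m in the rack frame, and hangs straight in the jaws (side crop: disc at (565,325)); the other packs hang as before. I'll carry it above the slot with an 88° turn.

```bash
python3 -m handwheel '[{"claw":0.9,"slide":[0.2,0.4,-0.4],"turn":0},{"claw":0.9,"slide":[0.9,1.2,-0.9],"turn":0.8},{"claw":0.9,"slide":[1.8,2.2,-1.3],"turn":2},{"claw":0.9,"slide":[2.8,3.4,-1.4],"turn":3.2},{"claw":0.9,"slide":[3.8,4.6,-1.4],"turn":4.4},{"claw":0.9,"slide":[4.8,5.8,-1.4],"turn":5.6},{"claw":0.9,"slide":[5.8,7,-1.4],"turn":6.8},{"claw":0.9,"slide":[6.8,8.1,-1.4],"turn":8},{"claw":0.9,"slide":[7.8,9.1,-1.4],"turn":9.2},{"claw":0.9,"slide":[8.6,10.1,-1.4],"turn":10.2},{"claw":0.9,"slide":[9.1,10.7,-1.4],"turn":10.8},{"claw":0.9,"slide":[9.26,10.84,-1.4],"turn":11}]'
python3 -m handwheel '[{"claw":0.9,"slide":[0,0,0],"turn":0},{"claw":0.9,"slide":[0,0,0],"turn":0},{"claw":0.9,"slide":[0,0,0],"turn":0}]'
python3 - <<'E'
from h import *
g=lambda i:(255*(i/255.)**.45).astype(np.uint8)
a=read_camera("top")[:,:,::-1];b=read_camera("side")[:,:,::-1]
cv2.imwrite("pics/over.png",np.hstack([g(cr(a,305,130,80,100,5)),g(cr(b,310,170,80,100,5))]))
E
```

```text
t: 11.6
tool_pos: [0.5311, -0.2344, 0.2487]
ee_rot: [-0.552, 0.834, -0.0, -0.0]
wrist_force: [-0.6, 0.3, -0.6]
width: 0.322
t: 11.98
tool_pos: [0.5313, -0.232, 0.2488]
ee_rot: [-0.554, 0.832, -0.0, 0.0]
wrist_force: [0.4, 0.1, -2.0]
width: 0.319
```

View pics/over.png

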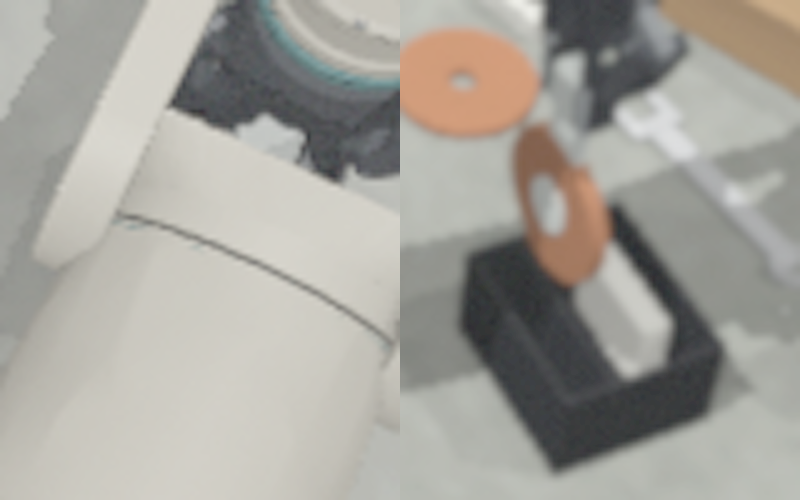

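```bash
python3 - <<'E'
from h import *
from scipy.spatial.transform import Rotation as Ro
sp=lambda u,v:np.array([310+(u-400)/5,170+v/5])
s=state();p=s["tool_pos"];r=Ro.from_quat(s["ee_rot"]).as_matrix()
print(p,"ang",np.degrees(np.arctan2(r[1,0],r[0,0])))
hx,hy=.052,.061
O=[(-hx,hy,.07,470,260),(-hx,-hy,.07,570,405),(hx,-hy,.07,720,348),(-hx,hy,0,463,328),(-hx,-hy,0,555,470),(hx,-hy,0,710,422)]
f=lambda q:np.concatenate([proj("side",T(*q,[x,y,z]))-sp(u,v) for x,y,z,u,v in O])
q=least_squares(f,[.56,-.24,-.4]);print("caddy side",q.x,np.degrees(q.x[2]),q.cost,"slot",T(*q.x,[-.035,0,0]));print(q.fun)
tp=lambda u,v:np.array([312+u/5,135+v/5])
O2=[(hx,hy,.07,108,42),(hx,-hy,.07,320,122),(-hx,hy,.07,42,210),(-hx,-hy,.07,255,294),(-hx,hy,0,32,243),(-hx,-hy,0,232,320)]
f2=lambda q:np.concatenate([proj("top",T(*q,[x,y,z]))-tp(u,v) for x,y,z,u,v in O2])
q2=least_squares(f2,[.56,-.24,-.4]);print("caddy top",q2.x,np.degrees(q2.x[2]),q2.cost,"slot",T(*q2.x,[-.035,0,0]))
pk=lambda x,y,z:(proj("side",T(p[0],p[1],-.3986,[x,y,p[2]-.1245+z]))-[310,170])*5+[400,0]
print("hub",pk(-.007,0,.045),"bottom",pk(0,0,0),"top",pk(0,0,.09),"l/r",pk(0,.045,.045),pk(0,-.045,.045))
E
```

```text
[ 0.5313 -0.2322  0.2486] ang -112.7306940769695
caddy side [ 0.5642 -0.2484 -0.3985] -22.83268170195758 5.633796212025556 slot [ 0.532  -0.2348  0.    ]
[-0.5394 -1.6766 -0.3171  0.072   1.987  -0.0727 -1.0565 -0.2861 -0.1388
  1.6964 -0.0231 -0.1029]
caddy top [ 0.5627 -0.2462 -0.3983] -22.82020076832787 2.9729723269857784 slot [ 0.5305 -0.2326  0.    ]
hub [546.58  203.317] bottom [548.851 253.81 ] top [567.659  142.2805] l/r [518.6375 143.81  ] [599.1508 257.8242]
```

Predicted and seen hub positions agree, (547,203) against (548,203), and the slot fits agree within 2 mm. Lowering with force checks.

```bash
python3 -m handwheel '[{"claw":0.9,"slide":[0.04,0,0.5],"turn":0},{"claw":0.9,"slide":[0.04,0,1],"turn":0},{"claw":0.9,"slide":[0.04,0,1.4],"turn":0},{"claw":0.9,"slide":[0.04,0,1.4],"turn":0}]'
python3 -m handwheel '[{"claw":0.9,"slide":[0,0,0.15],"turn":0},{"claw":0.9,"slide":[0,0,0.3],"turn":0},{"claw":0.9,"slide":[0,0,0.5],"turn":0},{"claw":0.9,"slide":[0,0,0.5],"turn":0}]'
python3 -m handwheel '[{"claw":0.9,"slide":[0,0,0.15],"turn":0},{"claw":0.9,"slide":[0,0,0.3],"turn":0},{"claw":0.9,"slide":[0,0,0.5],"turn":0},{"claw":0.9,"slide":[0,0,0.5],"turn":0}]'
python3 - <<'E'
from h import *
g=lambda i:(255*(i/255.)**.45).astype(np.uint8)
b=read_camera("side")[:,:,::-1]
cv2.imwrite("pics/in.png",g(cr(b,310,170,80,100,6)))
E
```

```text
t: 12.58
tool_pos: [0.5303, -0.2336, 0.2045]
ee_rot: [-0.553, 0.833, 0.001, -0.001]
wrist_force: [0.1, -0.0, -0.8]
width: 0.321
t: 13.08
tool_pos: [0.5306, -0.2337, 0.1907]
ee_rot: [-0.553, 0.833, 0.001, -0.0]
wrist_force: [-0.4, -0.5, -1.7]
width: 0.321
t: 13.58
tool_pos: [0.5306, -0.2337, 0.1756]
ee_rot: [-0.553, 0.833, 0.001, -0.0]
wrist_force: [-0.1, 0.5, -1.2]
width: 0.32
```

View pics/in.png

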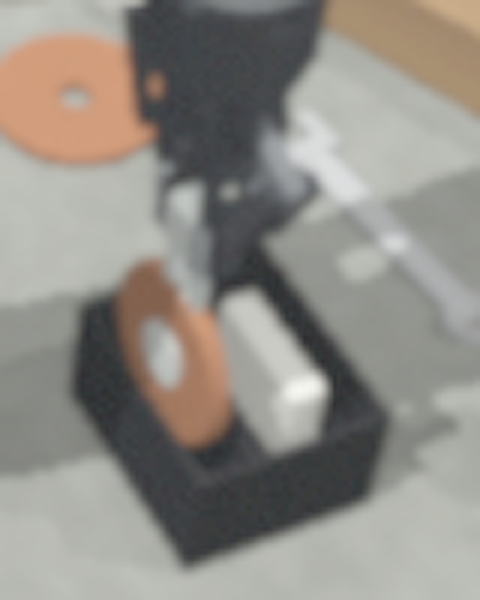

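The disc is centred and about 19 mm below the rim without contact (hub at (165,350), front rim corner at (200,485)). Continuing down.

```bash
python3 -m handwheel '[{"claw":0.9,"slide":[0,0,0.2],"turn":0},{"claw":0.9,"slide":[0,0,0.4],"turn":0},{"claw":0.9,"slide":[0,0,0.6],"turn":0},{"claw":0.9,"slide":[0,0,0.6],"turn":0}]'
python3 -m handwheel '[{"claw":0.9,"slide":[0,0,0.2],"turn":0},{"claw":0.9,"slide":[0,0,0.4],"turn":0},{"claw":0.9,"slide":[0,0,0.6],"turn":0},{"claw":0.9,"slide":[0,0,0.6],"turn":0}]'
python3 -m handwheel '[{"claw":0.9,"slide":[0,0,0.1],"turn":0},{"claw":0.9,"slide":[0,0,0.17],"turn":0},{"claw":0.9,"slide":[0,0,0.17],"turn":0}]'
python3 -m handwheel '[{"claw":0.9,"slide":[0,0,0.07],"turn":0},{"claw":0.9,"slide":[0,0,0.07],"turn":0}]'
```

```text
t: 14.12
tool_pos: [0.5305, -0.2337, 0.1576]
ee_rot: [-0.553, 0.833, 0.001, -0.0]
wrist_force: [0.7, 0.2, -0.8]
width: 0.321
t: 14.62
tool_pos: [0.5305, -0.2337, 0.1396]
ee_rot: [-0.553, 0.833, 0.001, -0.0]
wrist_force: [0.0, -0.2, -1.0]
width: 0.322
t: 15.0
tool_pos: [0.5308, -0.2338, 0.1352]
ee_rot: [-0.553, 0.833, 0.0, -0.0]
wrist_force: [-0.3, 0.3, -0.8]
width: 0.319
t: 15.25
tool_pos: [0.5308, -0.2338, 0.133]
ee_rot: [-0.553, 0.833, 0.0, -0.0]
wrist_force: [0.5, -0.2, -0.9]
width: 0.316
```

```bash
python3 -m handwheel '[{"claw":0.9,"slide":[0,0,0.05],"turn":0},{"claw":0.9,"slide":[0,0,0.05],"turn":0}]'
python3 -m handwheel '[{"claw":0.9,"slide":[0,0,0.05],"turn":0},{"claw":0.9,"slide":[0,0,0.05],"turn":0}]'
python3 -m handwheel '[{"claw":0.9,"slide":[0,0,0.03],"turn":0},{"claw":0.9,"slide":[0,0,0.03],"turn":0}]'
```

```text
t: 15.5
tool_pos: [0.5308, -0.2338, 0.1316]
ee_rot: [-0.553, 0.833, 0.0, -0.0]
wrist_force: [-0.1, -0.4, -1.2]
width: 0.322
t: 15.75
tool_pos: [0.531, -0.2339, 0.1305]
ee_rot: [-0.553, 0.833, -0.0, 0.0]
wrist_force: [-0.1, -0.6, 0.3]
width: 0.319
t: 16.0
tool_pos: [0.5312, -0.234, 0.1304]
ee_rot: [-0.553, 0.833, -0.001, 0.0]
wrist_force: [-0.5, 0.8, 5.9]
width: 0.325
```

Floor contact at about 6 N, close to the predicted height. Backing off slightly, releasing, and rising.

```bash
python3 -m handwheel '[{"claw":0.9,"slide":[0,0,-0.03],"turn":0},{"claw":0.6,"slide":[0,0,-0.03],"turn":0},{"claw":0.45,"slide":[0,0,-0.03],"turn":0},{"claw":0.3,"slide":[0,0,-0.03],"turn":0},{"claw":0.3,"slide":[0,0,-0.03],"turn":0},{"claw":0.3,"slide":[0,0,-0.03],"turn":0}]'
python3 -m handwheel '[{"claw":0.3,"slide":[0,0,-0.3],"turn":0},{"claw":0.3,"slide":[0,0,-0.8],"turn":0},{"claw":0.3,"slide":[0,0,-1.6],"turn":0},{"claw":0.3,"slide":[0,0,-2.4],"turn":0},{"claw":0.3,"slide":[0,-0.5,-3.2],"turn":0},{"claw":0.3,"slide":[0,2,-4],"turn":0},{"claw":0.3,"slide":[0,3.5,-4],"turn":0},{"claw":0.3,"slide":[0,5,-4],"turn":0},{"claw":0.3,"slide":[0,5,-4],"turn":0},{"claw":0.3,"slide":[0,5,-4],"turn":0},{"claw":0.3,"slide":[0,5,-4],"turn":0}]'
python3 - <<'E'
from h import *
g=lambda i:(255*(i/255.)**.5).astype(np.uint8)
a=read_camera("top")[:,:,::-1];b=read_camera("side")[:,:,::-1]
cv2.imwrite("pics/end.png",np.vstack([np.hstack([g(cr(a,300,130,100,75,4)),g(cr(b,300,190,100,75,4))]),np.hstack([g(cr(a,110,90,100,75,4)),g(cr(b,190,110,100,75,4))])]))
E
```

```text
t: 16.75
tool_pos: [0.5309, -0.2338, 0.1302]
ee_rot: [-0.553, 0.833, 0.0, 0.0]
wrist_force: [0.4, 0.0, 0.3]
width: 0.699
t: 18.12
tool_pos: [0.3932, -0.1761, 0.2505]
ee_rot: [-0.553, 0.833, -0.0, 0.0]
wrist_force: [-1.0, 0.5, -0.1]
width: 0.705
```

View pics/end.png

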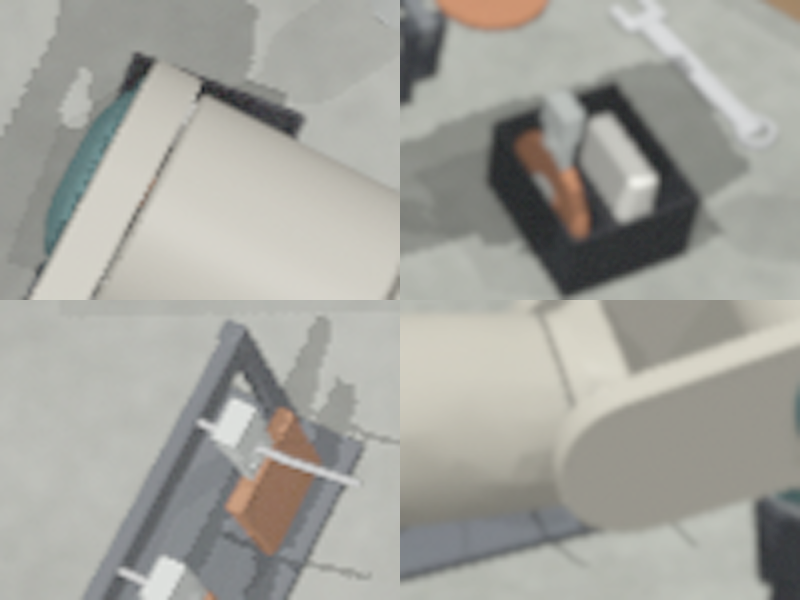

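```bash
python3 - <<'E'
from h import *
s=T(.5631,-.2471,-.3986,[-.035,0,.005])
print("pred upright head top px",(proj("side",s+[0,0,.142])-[300,190])*4+[400,0]," tilt +0.2:",(proj("side",T(.5631,-.2471,-.3986,[-.035+.028,0,.145]))-[300,190])*4+[400,0])
st=state();print(st["t"],st["wrist_force"],np.abs(st["joint_vel"]).max())
print(hand_in())
E
```

```text
pred upright head top px [563.8125 102.6835]  tilt +0.2: [599.2852  92.6678]
18.225 [-0.4615  0.2358  0.0212] 0.007333163483843278
the job is handed in; nothing more can be done
None
```

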